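Wind a lens carriage to its end stop with the handwheel

TASK

Wind the lens carriage all the way along its rails until it is fully home at the end stop, by turning the handwheel clockwise (seen from above) a little over one full turn. Move it with the handwheel only: do not touch the carriage or its lens, and leave the meter, the lens tube and the screwdriver lying where they are. Let go of the wheel when the carriage is home.

Things in the scene. Friction and masses are not known exactly. Their poses are not given: they have to be found in the camera images.
- stage: Hand-wound linear stage bolted to the table: dark base 120 x 385 x 14 mm, black gearbox (80 x 90 mm, top 70 mm high) under the handwheel at one end, two steel rails, dark end-stop block (100 mm wide, 59 mm high) at the other. Origin: table top, straight below the wheel's axis. z up; y runs along the rails from wheel (base from y = -55 mm) to stop (near face y = 295, base ends 330 mm).
- wheel_center (a point): Centre of the flat (horizontal) aluminium handwheel on its upright axis, 110 mm above the table, mid-plane of rim and spokes; axes as the stage's. Outside diameter 182 mm; round rim 18 mm thick, three round spokes 12 mm thick at 120 degrees, hub radius 22 mm, 98 to 122 mm above the table. All three openings between spokes are open, free down to the gearbox top 70 mm above the table.
- wheel_opening (a point): Middle of the wheel's opening farthest from the knob, 49 mm from the axis and 110 mm above the table; turns with the wheel. Each opening spans 120 degrees between two spokes and reaches from radius 22 to 73 mm, so closed fingertips fit in and can push a spoke round from its side. A gripper body over the wheel must stay above the knob (155 mm).
- wheel_knob (a point): Middle of the wheel's upright black crank knob, on the rim over the outer end of one spoke, 82 mm from the wheel's axis: diameter up to 26 mm, from 119 to 155 mm above the table (this point 136 mm). It spins freely on its own pin and goes round with the wheel. The other two spokes lie 120 degrees either side of it.
- handwheel (a joint): Angle of the handwheel, rad; grows as it turns clockwise seen from above. Starts between 0 and 0.6; hard stop at 6.9, where the carriage is home. Stays where it is left: about 0.12 N m of friction (2 to 3 N at a spoke) plus light drag. Drives the carriage by rack and pinion, 10 mm per rad.
- carriage: Aluminium carriage plate 90 x 70 x 18 mm on the rails with an upright round lens (64 mm across its black ring, top 124 mm above the table). Origin: centre of the plate's underside, 28 mm above the table; axes as the stage's. In the stage's frame it lies at y = 190 mm + 10 mm per rad of the wheel: starts at 190 to 196 mm, home at 259 mm, 1 mm short of the end-stop block.
- meter: Bystander, loose: grey hand-held meter, 75 x 130 x 34 mm, lying flat on the table beside the rails. Origin: centre of its underside.
- lens_tube: Bystander, loose: black round lens tube standing upright, diameter 44 mm, 70 mm tall. Origin: centre of its underside.
- driver: Bystander, loose: screwdriver with a black handle, 170 mm long, lying on the table beyond the gearbox end. Origin: under its middle.

How it is judged:
By the outcome, as a careful person would: the job done as asked, in the order asked, and still so for the second after the job is handed in, with the robot touching nothing.
It also fails if it takes over 48 s, if anything falls off the work surface, if the arm or the gripper's body presses on something with over 40 N, if the wrist force passes 120 N, or if a joint passes its speed limit or range.

ROBOT

A 6-joint arm with a two-finger parallel gripper is mounted at the origin on the work surface. World frame = base frame: x ahead of the robot, y to its left, z up, the work surface at z = 0. Lengths are in mm, angles in degrees, forces in N, time in s.
With the tool pointing down it reaches from about 300 to 850 mm from the base axis. Payload 4.2 kg.
Tool frame: the origin (TCP) lies at the very end of the fingers, on their centre line; the grasp point (between the pads) lies 19 mm behind it; z points along the fingers, y is the line along which they close (so a half turn about z gives the same grasp; the last joint's range is limited). The gripper opens to 91 mm and grips with 3 to 60 N. Pads are 32 mm wide; open, the fingers measure 118 mm over their backs; the gripper's body (76 mm by 178 mm) begins 60 mm behind the grasp point.
Start: joints at [68.182, 18.312, 89.639, -0, 72.044, -1.146], TCP at [202.991, 537.994, 213.976] pointing down, gripper open.
Joint ranges: [-177.97, 177.97], [-48.28, 115.42], [12.27, 149.76], [-77.06, 257.06], [2.81, 150.46], [-146.56, 146.56]. Speed limits (degrees/s): [147.25, 147.25, 180, 180, 180, 180].

INTERFACE

Orientations are given as [roll, pitch, yaw] about the fixed x, y, z axes, in that order (R = Rz(yaw) Ry(pitch) Rx(roll)).
In Python, from workcell import env, grab_frame gives the robot as it stands. The module is installed in compiled form; this text tells all that it offers.
- The arm moves only by the tool move_arm, never from a script. Its argument "plan" is a list of rows, each an object of numbers: "tx", "ty", "tz": the shift along the tool's x, y, z in cm; "wx", "wy", "wz": the turn, a rotation vector about the tool's x, y, z in rad. In form: [{"tx": .., "ty": .., "tz": .., "wx": .., "wy": .., "wz": ..}, ...]. A call has 1 to 12 rows; each row shifts and turns the commanded pose from where the row before left it, along the tool's axes as they then stand; what a row does not reach is not made up. A row lasts 1/12 s, in which the tool goes at most 41.7 mm and 7.16 degrees, less where a joint would pass 70% of its speed; a pose out of reach is approached as far as the arm can. A call is refused whole if a number of a shift passes 4.17 or a number of a turn 0.125, either way. A call with a gripper value outside its range is refused whole. "gripper" is the finger opening in cm, from 0 to 9.12, set as the call begins (left out, the last holds). The fingers move at their own pace and stop on an object; "force" is the grip in N (left out, the last holds). Time passes only in rows, so rows that do not move let the fingers close. It gives the time, the measured TCP pose, the force, the opening and the grip force at its end, in the units of the state.
- env.state(): the state, without advancing time (a new reading comes with each control period).
- grab_frame(name): name is "side" or "top" or "wrist"; returns a dict with "color" (420x560x3 uint8, red, green, blue), "vfov" (degrees; the focal length in pixels is half the picture's height over the tangent of half this angle, whatever the lens; pixels are square), "cx", "cy" (the principal point, pixels), "view" (4x4, takes a point from world to camera coordinates). Camera axes: x right, y up, looking along -z (the intrinsics and any distortion apply to the point x, -y, -z); pixel columns grow to the right and rows downward; lengths in mm; the calibration is good to about 2 mm. A picture is of the moment at which its call begins. There is no depth.
- env.job_done(): hands the job in; it is judged then, once.
The state is a dict: "time_s": time; "qpos": joint angles; "qvel": joint speeds; "effort": joint torques, N m; "ee_pos": TCP position; "ee_rot": TCP orientation; "force": force on the tool from outside, world axes, zero at the start; "torque": the same for the moment, N m; "gripper_width": finger opening in mm; "gripper_force": force on a finger pad.
Only numpy, scipy, OpenCV 4.12 (cv2) and the standard library are available. Lean on these libraries where they do the work, as an engineer would, in place of code of your own. Each camera call takes 0.05 s, during which the arm holds its last target. There are 200 camera calls.

## Working session

There is one attempt and no reset: what is moved stays moved. The work goes in short steps, Python scripts to look and compute and a tool call to move; the robot and the scene stay as the last step left them, time stands still between calls to the robot, and variables do not carry over. Pictures are saved under pics/ and viewed, at most 10 in all, crops included, and the job is handed in when it is done.

Besides the shell and the picture viewer there is one more tool, called after "Emit:" as name(argument=value, ...), one argument or row to a line, values as JSON. move_arm: Moves the arm, as the interface text tells. Its arguments: {"type":"object","properties":{"plan":{"type":"array","items":{"type":"object","properties":{"tx":{"type":"number"},"ty":{"type":"number"},"tz":{"type":"number"},"wx":{"type":"number"},"wy":{"type":"number"},"wz":{"type":"number"}}}},"gripper":{"type":"number"},"force":{"type":"number"}},"required":["plan"]}

```bash
mkdir -p pics; python3 - <<'E'
from workcell import env, grab_frame
import cv2,pickle
d={}
for n in("top","side"):
    f=grab_frame(n);d[n]=f;cv2.imwrite(f"pics/{n}0.png",cv2.cvtColor(f["color"],cv2.COLOR_RGB2BGR))
    print(n,{k:v for k,v in f.items() if k!="color"})
pickle.dump(d,open("f0.pkl","wb"));print(env.state())
E
```

```text
top {'vfov': 55.049275215695424, 'cx': 279.8215720057918, 'cy': 207.42531225937483, 'view': array([[ 1.27248929e-02, -9.99913614e-01,  3.29253113e-03,
         3.65007892e+01],
       [ 9.95335487e-01,  1.29814144e-02,  9.55968192e-02,
        -5.94811250e+02],
       [-9.56313027e-02,  2.06071379e-03,  9.95414691e-01,
        -9.84651879e+02],
       [ 0.00000000e+00,  0.00000000e+00,  0.00000000e+00,
         1.00000000e+00]])}
side {'vfov': 44.89906376585462, 'cx': 283.10801978709867, 'cy': 210.1251386260582, 'view': array([[-9.97981643e-01, -6.33084894e-02, -4.96738154e-03,
         5.93110975e+02],
       [ 3.56247220e-02, -6.22898796e-01,  7.81490863e-01,
        -7.69686793e+01],
       [-5.25691820e-02,  7.79736574e-01,  6.23896912e-01,
        -1.10893734e+03],
       [ 0.00000000e+00,  0.00000000e+00,  0.00000000e+00,
         1.00000000e+00]])}
{'time_s': 0.1, 'qpos': array([ 6.81828696e+01,  1.83484580e+01,  8.97005093e+01, -7.91021320e-04,
        7.20451470e+01, -1.14556433e+00]), 'qvel': array([-0.01493757, -0.05690677, -0.1171852 ,  0.04473121,  0.00391918,
       -0.04009091]), 'effort': array([-8.59438387e-06, -4.13336527e+01, -2.32505769e+01,  7.27033569e-02,
        4.22673952e-02, -8.06987100e-05]), 'ee_pos': array([202.8072656 , 537.54661417, 213.19214945]), 'ee_rot': array([-1.79905889e+02, -1.12963637e-03,  1.59328677e+02]), 'force': array([-0.20066408,  0.24064676, -0.12283691]), 'torque': array([ 0.00314508,  0.01691303, -0.01926127]), 'gripper_force': 0.0, 'gripper_width': 91.17596188907946}
```

View pics/top0.png

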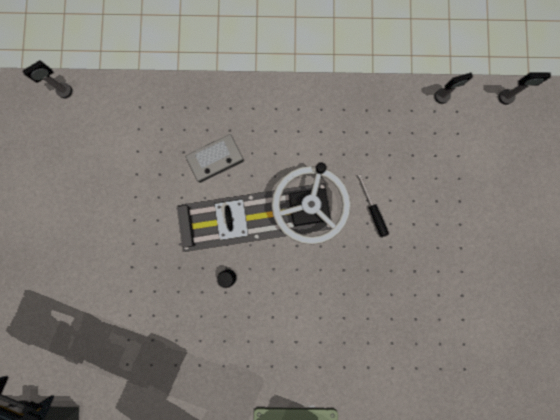

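View pics/side0.png

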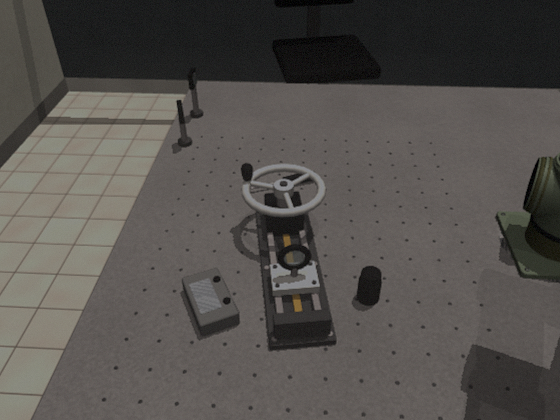

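```bash
cat >h.py <<'E'
import numpy as np,cv2
def ray(f,u,v):
    F=f["color"].shape[0]/2/np.tan(np.radians(f["vfov"]/2))
    R=f["view"][:3,:3];t=f["view"][:3,3]
    d=R.T@np.array([(u-f["cx"])/F,-(v-f["cy"])/F,-1]);return -R.T@t,d/np.linalg.norm(d)
def tri(*o):
    A=np.zeros((3,3));b=np.zeros(3)
    for f,u,v in o:
        c,d=ray(f,u,v);P=np.eye(3)-d*d[:,None];A+=P;b+=P@c
    x=np.linalg.solve(A,b);return x,[np.linalg.norm(np.cross(x-ray(*q)[0],ray(*q)[1])) for q in o]
def at(f,u,v,z):
    c,d=ray(f,u,v);return c+d*(z-c[2])/d[2]
E
python3 - <<'E'
import pickle,cv2,numpy as np
from h import *
d=pickle.load(open("f0.pkl","rb"))
a=cv2.resize(d["top"]["color"][140:260,250:390],None,fx=4,fy=4,interpolation=2)
b=cv2.resize(d["side"]["color"][150:230,230:335],None,fx=5,fy=5,interpolation=2)
c=np.zeros((a.shape[0],0,3))
cv2.imwrite("pics/tc.png",a[:,:,::-1]);cv2.imwrite("pics/sc.png",b[:,:,::-1])
T,S=d["top"],d["side"]
print(tri((T,311,204),(S,284,185)),tri((T,321,168),(S,247,172)))
E
```

```text
(array([593.97201016, -26.97557059, 118.75200848]), [np.float64(0.4557940433456353), np.float64(0.45579404334543644)]) (array([675.01412249, -47.97073432, 134.88858372]), [np.float64(0.193677042693282), np.float64(0.19367704269330518)])
```

View pics/tc.png

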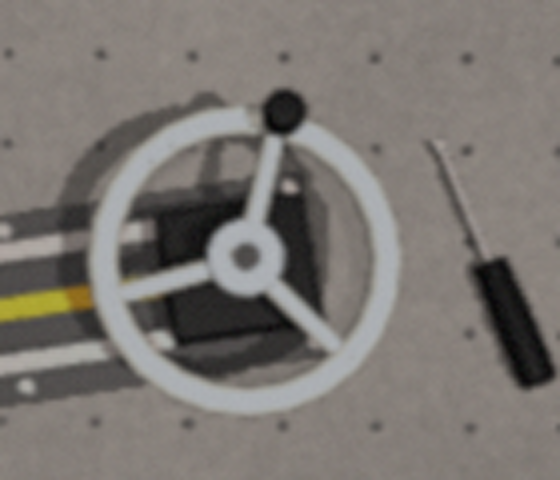

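View pics/sc.png

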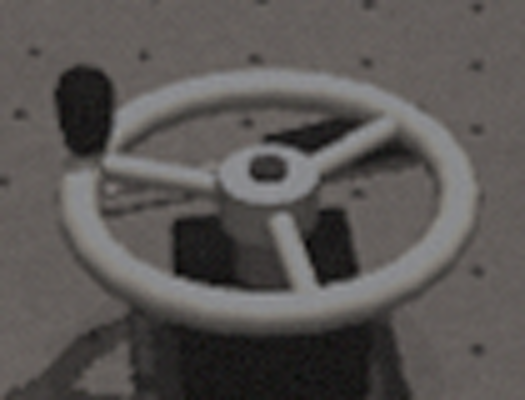

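The top view shows the hub at (311,204) and the knob at (321,168); the side view shows the hub at (284,185) and the knob at (247,172). Together they put the wheel axis at about (594,-27), with the spokes at -14.5°, 105.5° and 225.5°. The far opening is at about (546,-15).

Emit:
move_arm(
  plan=[
    {"wz": -0.0902},
    {"wz": -0.0902},
    {"wz": -0.0902},
    {"wz": -0.0902},
    {"tx": -1.43, "ty": -2.3},
    {"tx": -1.43, "ty": -2.3},
    {"tx": -1.43, "ty": -2.3},
    {"tx": -1.43, "ty": -2.3},
    {"tx": -1.43, "ty": -2.3},
    {"tx": -1.43, "ty": -2.3},
    {"tx": -1.43, "ty": -2.3},
    {"tx": -1.43, "ty": -2.3},
  ],
  gripper=0,
)

```text
schema error: expected keys tx, ty, tz, wx, wy, wz
```

Emit:
move_arm(
  plan=[
    {"tx": -1.43, "ty": -2.3},
    {"tx": -1.43, "ty": -2.3},
    {"tx": -1.43, "ty": -2.3},
    {"tx": -1.43, "ty": -2.3},
    {"tx": -1.43, "ty": -2.3},
    {"tx": -1.43, "ty": -2.3},
    {"tx": -1.43, "ty": -2.3},
    {"tx": -1.43, "ty": -2.3},
    {"tx": -1.43, "ty": -2.3},
    {"tx": -1.43, "ty": -2.3},
    {"tx": -1.43, "ty": -2.3},
    {"tx": -1.43, "ty": -2.3},
  ],
)

```text
schema error: expected keys tx, ty, tz, wx, wy, wz
```

Emit:
move_arm(
  plan=[
    {"tx": -1.43, "ty": -2.3},
    {"tx": -1.43, "ty": -2.3},
    {"tx": -1.43, "ty": -2.3},
    {"tx": -1.43, "ty": -2.3},
    {},
    {},
    {},
  ],
)

```text
schema error: expected keys tx, ty, tz, wx, wy, wz
```

```bash
python3 - <<'E'
from workcell import env, grab_frame
import cv2,numpy as np
f=grab_frame("wrist");im=f["color"].copy()
F=210/np.tan(np.radians(f["vfov"]/2))
def proj(p):
    c=f["view"]@np.r_[p,1];return (int(f["cx"]+F*c[0]/-c[2]),int(f["cy"]-F*c[1]/-c[2]))
C=np.array([593.7,-27,110])
for r in(91,73):
  for a in range(0,360,10):
    cv2.circle(im,proj(C+[r*np.cos(np.radians(a)),r*np.sin(np.radians(a)),0]),1,(255,0,0),-1)
for a in(-14.5,105.5,225.5):
  for r in(25,50,70): cv2.circle(im,proj(C+[r*np.cos(np.radians(a)),r*np.sin(np.radians(a)),6]),2,(0,255,0),-1)
cv2.imwrite("pics/w1.png",im[:,:,::-1]);s=env.state();print(s["ee_pos"],s["ee_rot"],s["time_s"],s["gripper_width"],s["force"])
E
```

```text
[202.84876732 537.64974508 213.32902385] [-1.79926206e+02 -1.78406090e-03  1.59328382e+02] 0.15 91.26807448382866 [-0.84739303  0.1130088   0.22026389]
```

View pics/w1.png

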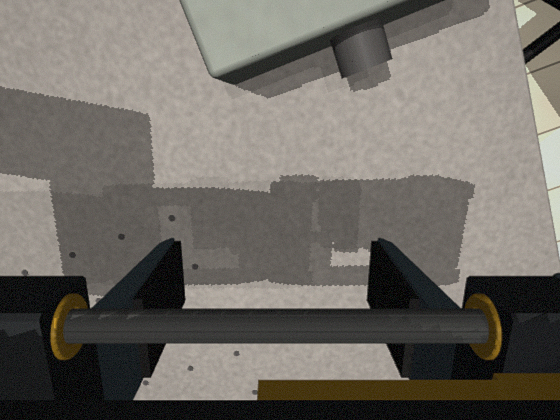

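The refused calls moved nothing: every row needs all six keys. The wrist picture still shows the start pose.

Emit:
move_arm(
  plan=[
    {"tx": 0, "ty": 0, "tz": 0, "wx": 0, "wy": 0, "wz": -0.0902},
    {"tx": 0, "ty": 0, "tz": 0, "wx": 0, "wy": 0, "wz": -0.0902},
    {"tx": 0, "ty": 0, "tz": 0, "wx": 0, "wy": 0, "wz": -0.0902},
    {"tx": 0, "ty": 0, "tz": 0, "wx": 0, "wy": 0, "wz": -0.0902},
    {"tx": -1.0, "ty": -1.6, "tz": 0, "wx": 0, "wy": 0, "wz": 0},
    {"tx": -1.9, "ty": -3.1, "tz": 0, "wx": 0, "wy": 0, "wz": 0},
    {"tx": -1.9, "ty": -3.1, "tz": 0, "wx": 0, "wy": 0, "wz": 0},
    {"tx": -1.9, "ty": -3.1, "tz": 0, "wx": 0, "wy": 0, "wz": 0},
    {"tx": -1.9, "ty": -3.1, "tz": 0, "wx": 0, "wy": 0, "wz": 0},
    {"tx": -1.9, "ty": -3.1, "tz": 0, "wx": 0, "wy": 0, "wz": 0},
    {"tx": -1.9, "ty": -3.1, "tz": 0, "wx": 0, "wy": 0, "wz": 0},
    {"tx": -1.9, "ty": -3.1, "tz": 0, "wx": 0, "wy": 0, "wz": 0},
  ],
  gripper=0,
)

```text
time_s: 1.15
ee_pos: [346.4, 303.3, 213.9]
ee_rot: [-180.0, -0.0, -180.0]
force: [1.4, -1.1, 0.4]
gripper_width: 14.3
gripper_force: 0.0
```

Emit:
move_arm(
  plan=[
    {"tx": -2.0, "ty": -3.2, "tz": 0, "wx": 0, "wy": 0, "wz": 0},
    {"tx": -2.0, "ty": -3.2, "tz": 0, "wx": 0, "wy": 0, "wz": 0},
    {"tx": -2.0, "ty": -3.2, "tz": 0, "wx": 0, "wy": 0, "wz": 0},
    {"tx": -2.0, "ty": -3.2, "tz": 0, "wx": 0, "wy": 0, "wz": 0},
    {"tx": -2.0, "ty": -3.2, "tz": 0, "wx": 0, "wy": 0, "wz": 0},
    {"tx": -2.0, "ty": -3.2, "tz": 0, "wx": 0, "wy": 0, "wz": 0},
    {"tx": -2.0, "ty": -3.2, "tz": 0, "wx": 0, "wy": 0, "wz": 0},
    {"tx": -2.0, "ty": -3.2, "tz": 0, "wx": 0, "wy": 0, "wz": 0},
    {"tx": -2.0, "ty": -3.2, "tz": 0, "wx": 0, "wy": 0, "wz": 0},
    {"tx": -2.0, "ty": -3.2, "tz": 0, "wx": 0, "wy": 0, "wz": 0},
    {"tx": 0, "ty": 0, "tz": 0, "wx": 0, "wy": 0, "wz": 0},
    {"tx": 0, "ty": 0, "tz": 0, "wx": 0, "wy": 0, "wz": 0},
  ],
)

```text
time_s: 2.15
ee_pos: [546.3, -16.5, 213.2]
ee_rot: [180.0, -0.1, 179.8]
force: [-0.9, -0.2, -0.1]
gripper_width: 0.7
gripper_force: 0.0
```

```bash
cat >w.py <<'E'
from workcell import env, grab_frame
import cv2,numpy as np,sys
f=grab_frame("wrist");im=f["color"].copy()
F=210/np.tan(np.radians(f["vfov"]/2))
def proj(p):
    c=f["view"]@np.r_[p,1];return (int(f["cx"]+F*c[0]/-c[2]),int(f["cy"]-F*c[1]/-c[2]))
C=np.array([593.7,-27,110])
pt=lambda r,a,z:proj(C+[r*np.cos(np.radians(a)),r*np.sin(np.radians(a)),z])
for r in(91,73):
  for a in range(0,360,10): cv2.circle(im,pt(r,a,0),1,(255,0,0),-1)
for a in(-14.5,105.5,225.5):
  for r in(25,50,70): cv2.circle(im,pt(r,a,6),2,(0,255,0),-1)
cv2.imwrite(sys.argv[1],im[:,:,::-1]);s=env.state();print(s["ee_pos"],s["ee_rot"],s["time_s"],s["gripper_width"],s["force"])
E
python3 w.py pics/w2.png
```

```text
[545.62560967 -15.29587074 213.30681786] [ 1.79960059e+02 -9.37674562e-02  1.79910621e+02] 2.2 0.38846942007013524 [-0.46325565  0.06427878  0.37474845]
```

View pics/w2.png

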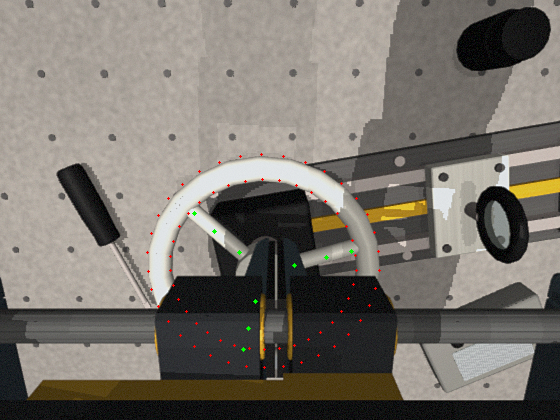

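The wrist overlay matches the rim (outer edges at columns 147 and 379, top at row 155) and the spokes, so the fingers are over the opening. I'll go down, and work out the circle steps.

Emit:
move_arm(
  plan=[
    {"tx": 0, "ty": 0, "tz": 1.5, "wx": 0, "wy": 0, "wz": 0},
    {"tx": 0, "ty": 0, "tz": 1.5, "wx": 0, "wy": 0, "wz": 0},
    {"tx": 0, "ty": 0, "tz": 1.5, "wx": 0, "wy": 0, "wz": 0},
    {"tx": 0, "ty": 0, "tz": 1.5, "wx": 0, "wy": 0, "wz": 0},
    {"tx": 0, "ty": 0, "tz": 1.5, "wx": 0, "wy": 0, "wz": 0},
    {"tx": 0, "ty": 0, "tz": 1.5, "wx": 0, "wy": 0, "wz": 0},
    {"tx": 0, "ty": 0, "tz": 1.5, "wx": 0, "wy": 0, "wz": 0},
    {"tx": 0, "ty": 0, "tz": 1.5, "wx": 0, "wy": 0, "wz": 0},
    {"tx": 0, "ty": 0, "tz": 0, "wx": 0, "wy": 0, "wz": 0},
  ],
)

```text
time_s: 2.95
ee_pos: [543.5, -13.4, 91.5]
ee_rot: [180.0, -0.3, -179.9]
force: [0.4, 0.3, 0.1]
gripper_width: 0.9
gripper_force: 0.2
```

```bash
python3 - <<'E'
import numpy as np
a=np.radians(166-7.5*np.arange(61));p=4.92*np.c_[np.cos(a),np.sin(a)]
d=np.round(p,2);d=np.diff(d,axis=0)
for k in range(4):print(k,[(round(-x,2),round(y,2)) for x,y in d[12*k:12*k+12]])
print(593.7+10*p[::12,0],-27+10*p[::12,1])
E
```

```text
0 [(np.float64(-0.19), np.float64(0.61)), (np.float64(-0.28), np.float64(0.59)), (np.float64(-0.35), np.float64(0.54)), (np.float64(-0.41), np.float64(0.49)), (np.float64(-0.48), np.float64(0.43)), (np.float64(-0.53), np.float64(0.37)), (np.float64(-0.57), np.float64(0.29)), (np.float64(-0.6), np.float64(0.22)), (np.float64(-0.63), np.float64(0.14)), (np.float64(-0.64), np.float64(0.05)), (np.float64(-0.65), np.float64(-0.03)), (np.float64(-0.63), np.float64(-0.12))]
1 [(np.float64(-0.61), np.float64(-0.19)), (np.float64(-0.59), np.float64(-0.28)), (np.float64(-0.54), np.float64(-0.35)), (np.float64(-0.49), np.float64(-0.41)), (np.float64(-0.43), np.float64(-0.48)), (np.float64(-0.37), np.float64(-0.53)), (np.float64(-0.29), np.float64(-0.57)), (np.float64(-0.22), np.float64(-0.6)), (np.float64(-0.14), np.float64(-0.63)), (np.float64(-0.05), np.float64(-0.64)), (np.float64(0.03), np.float64(-0.65)), (np.float64(0.12), np.float64(-0.63))]
2 [(np.float64(0.19), np.float64(-0.61)), (np.float64(0.28), np.float64(-0.59)), (np.float64(0.35), np.float64(-0.54)), (np.float64(0.41), np.float6
[... 241 characters left out ...]
), (np.float64(0.65), np.float64(0.03)), (np.float64(0.63), np.float64(0.12))]
3 [(np.float64(0.61), np.float64(0.19)), (np.float64(0.59), np.float64(0.28)), (np.float64(0.54), np.float64(0.35)), (np.float64(0.49), np.float64(0.41)), (np.float64(0.43), np.float64(0.48)), (np.float64(0.37), np.float64(0.53)), (np.float64(0.29), np.float64(0.57)), (np.float64(0.22), np.float64(0.6)), (np.float64(0.14), np.float64(0.63)), (np.float64(0.05), np.float64(0.64)), (np.float64(-0.03), np.float64(0.65)), (np.float64(-0.12), np.float64(0.63))]
[545.96145027 605.60255726 641.43854973 581.79744274 545.96145027
 605.60255726] [-15.09744274  20.73854973 -38.90255726 -74.73854973 -15.09744274
  20.73854973]
```

Emit:
move_arm(
  plan=[
    {"tx": -0.19, "ty": 0.61, "tz": 0, "wx": 0, "wy": 0, "wz": 0},
    {"tx": -0.28, "ty": 0.59, "tz": 0, "wx": 0, "wy": 0, "wz": 0},
    {"tx": -0.35, "ty": 0.54, "tz": 0, "wx": 0, "wy": 0, "wz": 0},
    {"tx": -0.41, "ty": 0.49, "tz": 0, "wx": 0, "wy": 0, "wz": 0},
    {"tx": -0.48, "ty": 0.43, "tz": 0, "wx": 0, "wy": 0, "wz": 0},
    {"tx": -0.53, "ty": 0.37, "tz": 0, "wx": 0, "wy": 0, "wz": 0},
    {"tx": -0.57, "ty": 0.29, "tz": 0, "wx": 0, "wy": 0, "wz": 0},
    {"tx": -0.6, "ty": 0.22, "tz": 0, "wx": 0, "wy": 0, "wz": 0},
    {"tx": -0.63, "ty": 0.14, "tz": 0, "wx": 0, "wy": 0, "wz": 0},
    {"tx": -0.64, "ty": 0.05, "tz": 0, "wx": 0, "wy": 0, "wz": 0},
    {"tx": -0.65, "ty": -0.03, "tz": 0, "wx": 0, "wy": 0, "wz": 0},
    {"tx": -0.63, "ty": -0.12, "tz": 0, "wx": 0, "wy": 0, "wz": 0},
  ],
)

```text
time_s: 3.95
ee_pos: [605.0, 21.5, 93.3]
ee_rot: [179.9, -0.2, 180.0]
force: [-3.8, 1.1, 1.4]
gripper_width: 0.1
gripper_force: 1.8
```

Tracking is good and the push force is about 4 N. Continuing.

Emit:
move_arm(
  plan=[
    {"tx": -0.61, "ty": -0.19, "tz": 0, "wx": 0, "wy": 0, "wz": 0},
    {"tx": -0.59, "ty": -0.28, "tz": 0, "wx": 0, "wy": 0, "wz": 0},
    {"tx": -0.54, "ty": -0.35, "tz": 0, "wx": 0, "wy": 0, "wz": 0},
    {"tx": -0.49, "ty": -0.41, "tz": 0, "wx": 0, "wy": 0, "wz": 0},
    {"tx": -0.43, "ty": -0.48, "tz": 0, "wx": 0, "wy": 0, "wz": 0},
    {"tx": -0.37, "ty": -0.53, "tz": 0, "wx": 0, "wy": 0, "wz": 0},
    {"tx": -0.29, "ty": -0.57, "tz": 0, "wx": 0, "wy": 0, "wz": 0},
    {"tx": -0.22, "ty": -0.6, "tz": 0, "wx": 0, "wy": 0, "wz": 0},
    {"tx": -0.14, "ty": -0.63, "tz": 0, "wx": 0, "wy": 0, "wz": 0},
    {"tx": -0.05, "ty": -0.64, "tz": 0, "wx": 0, "wy": 0, "wz": 0},
    {"tx": 0.03, "ty": -0.65, "tz": 0, "wx": 0, "wy": 0, "wz": 0},
    {"tx": 0.12, "ty": -0.63, "tz": 0, "wx": 0, "wy": 0, "wz": 0},
  ],
)

```text
time_s: 4.95
ee_pos: [642.9, -38.2, 94.3]
ee_rot: [179.9, 0.2, 179.9]
force: [0.2, 5.5, 0.3]
gripper_width: 0.7
gripper_force: 2.2
```

Emit:
move_arm(
  plan=[
    {"tx": 0.19, "ty": -0.61, "tz": 0, "wx": 0, "wy": 0, "wz": 0},
    {"tx": 0.28, "ty": -0.59, "tz": 0, "wx": 0, "wy": 0, "wz": 0},
    {"tx": 0.35, "ty": -0.54, "tz": 0, "wx": 0, "wy": 0, "wz": 0},
    {"tx": 0.41, "ty": -0.49, "tz": 0, "wx": 0, "wy": 0, "wz": 0},
    {"tx": 0.48, "ty": -0.43, "tz": 0, "wx": 0, "wy": 0, "wz": 0},
    {"tx": 0.53, "ty": -0.37, "tz": 0, "wx": 0, "wy": 0, "wz": 0},
    {"tx": 0.57, "ty": -0.29, "tz": 0, "wx": 0, "wy": 0, "wz": 0},
    {"tx": 0.6, "ty": -0.22, "tz": 0, "wx": 0, "wy": 0, "wz": 0},
    {"tx": 0.63, "ty": -0.14, "tz": 0, "wx": 0, "wy": 0, "wz": 0},
    {"tx": 0.64, "ty": -0.05, "tz": 0, "wx": 0, "wy": 0, "wz": 0},
    {"tx": 0.65, "ty": 0.03, "tz": 0, "wx": 0, "wy": 0, "wz": 0},
    {"tx": 0.63, "ty": 0.12, "tz": 0, "wx": 0, "wy": 0, "wz": 0},
  ],
)

```text
time_s: 5.95
ee_pos: [581.5, -75.4, 94.2]
ee_rot: [-179.9, 0.1, -180.0]
force: [4.2, -0.5, 0.5]
gripper_width: 0.3
gripper_force: 1.6
```

```bash
python3 - <<'E'
from workcell import env, grab_frame
import cv2
f=grab_frame("side")["color"];g=grab_frame("top")["color"]
a=cv2.resize(f[150:350,180:400],None,fx=2,fy=2,interpolation=2);b=cv2.resize(g[130:270,170:350],(400,400*140//180))
b=cv2.copyMakeBorder(b,0,400-b.shape[0],0,0,0)[:, :355]
cv2.imwrite("pics/m1.png",cv2.hconcat([a,b])[:,:,::-1]);print(env.state()["ee_pos"],env.state()["force"])
E
```

```text
[579.38581687 -74.73233436  93.79299523] [0.54343473 0.14075948 0.73817741]
```

View pics/m1.png

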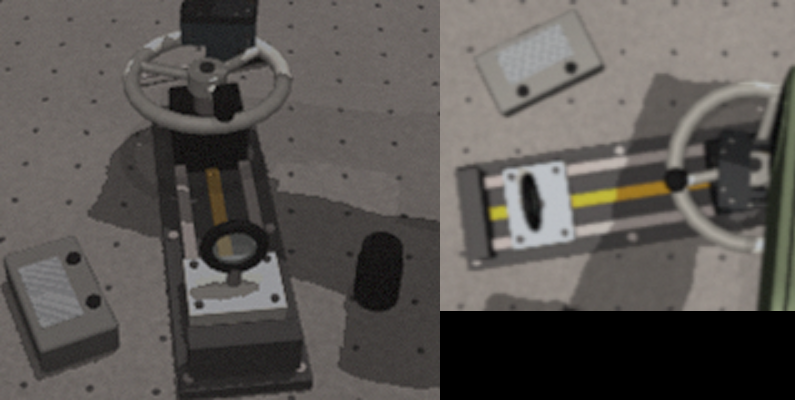

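The picture shows the carriage moving toward the stop and the knob at the rail side of the wheel, after about 240° of turn. The bystanders have not moved.

Emit:
move_arm(
  plan=[
    {"tx": 0.61, "ty": 0.19, "tz": 0, "wx": 0, "wy": 0, "wz": 0},
    {"tx": 0.59, "ty": 0.28, "tz": 0, "wx": 0, "wy": 0, "wz": 0},
    {"tx": 0.54, "ty": 0.35, "tz": 0, "wx": 0, "wy": 0, "wz": 0},
    {"tx": 0.49, "ty": 0.41, "tz": 0, "wx": 0, "wy": 0, "wz": 0},
    {"tx": 0.43, "ty": 0.48, "tz": 0, "wx": 0, "wy": 0, "wz": 0},
    {"tx": 0.37, "ty": 0.53, "tz": 0, "wx": 0, "wy": 0, "wz": 0},
    {"tx": 0.29, "ty": 0.57, "tz": 0, "wx": 0, "wy": 0, "wz": 0},
    {"tx": 0.22, "ty": 0.6, "tz": 0, "wx": 0, "wy": 0, "wz": 0},
    {"tx": 0.14, "ty": 0.63, "tz": 0, "wx": 0, "wy": 0, "wz": 0},
    {"tx": 0.05, "ty": 0.64, "tz": 0, "wx": 0, "wy": 0, "wz": 0},
    {"tx": -0.03, "ty": 0.65, "tz": 0, "wx": 0, "wy": 0, "wz": 0},
    {"tx": -0.12, "ty": 0.63, "tz": 0, "wx": 0, "wy": 0, "wz": 0},
  ],
)

```text
time_s: 7.05
ee_pos: [544.6, -15.3, 93.6]
ee_rot: [-179.9, -0.2, -180.0]
force: [-0.1, -4.8, 0.5]
gripper_width: 0.3
gripper_force: 2.1
```

Emit:
move_arm(
  plan=[
    {"tx": -0.19, "ty": 0.61, "tz": 0, "wx": 0, "wy": 0, "wz": 0},
    {"tx": -0.28, "ty": 0.59, "tz": 0, "wx": 0, "wy": 0, "wz": 0},
    {"tx": -0.17, "ty": 0.27, "tz": 0, "wx": 0, "wy": 0, "wz": 0},
    {"tx": -0.18, "ty": 0.27, "tz": 0, "wx": 0, "wy": 0, "wz": 0},
    {"tx": 0, "ty": 0, "tz": 0, "wx": 0, "wy": 0, "wz": 0},
  ],
)

```text
time_s: 7.47
ee_pos: [553.3, 3.2, 93.4]
ee_rot: [180.0, -0.1, -180.0]
force: [-1.3, -0.5, -1.2]
gripper_width: 0.6
gripper_force: 0.9
```

Emit:
move_arm(
  plan=[
    {"tx": -0.2, "ty": 0.25, "tz": 0, "wx": 0, "wy": 0, "wz": 0},
    {"tx": -0.21, "ty": 0.24, "tz": 0, "wx": 0, "wy": 0, "wz": 0},
    {"tx": -0.24, "ty": 0.22, "tz": 0, "wx": 0, "wy": 0, "wz": 0},
    {"tx": -0.24, "ty": 0.21, "tz": 0, "wx": 0, "wy": 0, "wz": 0},
    {"tx": -0.26, "ty": 0.19, "tz": 0, "wx": 0, "wy": 0, "wz": 0},
    {"tx": -0.27, "ty": 0.18, "tz": 0, "wx": 0, "wy": 0, "wz": 0},
  ],
)

```text
time_s: 7.97
ee_pos: [568.2, 15.4, 93.9]
ee_rot: [-180.0, -0.1, -180.0]
force: [-9.1, -6.9, 2.5]
gripper_width: 0.5
gripper_force: 4.9
```

Emit:
move_arm(
  plan=[
    {"tx": -0.14, "ty": 0.07, "tz": 0, "wx": 0, "wy": 0, "wz": 0},
    {"tx": 0, "ty": 0, "tz": 0, "wx": 0, "wy": 0, "wz": 0},
    {"tx": 0, "ty": 0, "tz": 0, "wx": 0, "wy": 0, "wz": 0},
  ],
)

```text
time_s: 8.22
ee_pos: [568.0, 15.6, 93.8]
ee_rot: [-179.9, -0.3, -180.0]
force: [-6.4, -3.9, 2.1]
gripper_width: 0.3
gripper_force: 3.5
```

```bash
python3 - <<'E'
from workcell import env, grab_frame
import cv2
f=grab_frame("side")["color"];g=grab_frame("top")["color"]
a=cv2.resize(f[150:350,180:380],None,fx=2,fy=2,interpolation=2);b=cv2.resize(g[170:260,170:260],(400,400),interpolation=2)
cv2.imwrite("pics/m2.png",cv2.hconcat([a,b])[:,:,::-1]);print(env.state()["ee_pos"],env.state()["force"])
E
```

```text
[567.98329402  15.58101522  93.77982242] [-7.05416742 -4.08126042  2.25950211]
```

View pics/m2.png

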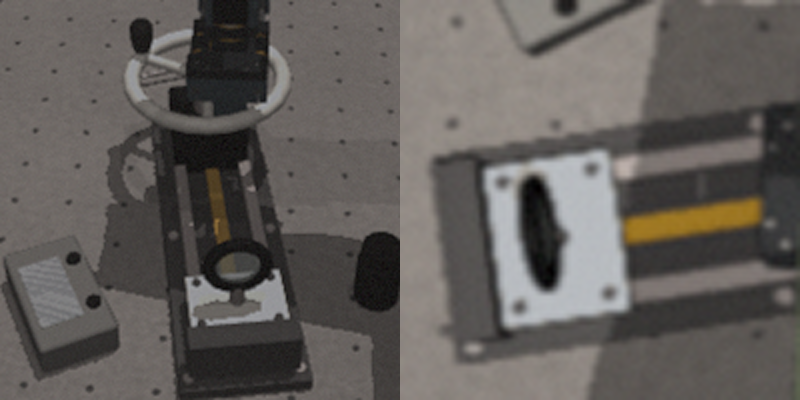

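The carriage plate now sits against the stop block. The force holds at 8 N with no motion, well above friction. I'll give one more small push to confirm, then back off and lift.

Emit:
move_arm(
  plan=[
    {"tx": -0.3, "ty": 0.2, "tz": 0, "wx": 0, "wy": 0, "wz": 0},
    {"tx": -0.2, "ty": 0.1, "tz": 0, "wx": 0, "wy": 0, "wz": 0},
    {"tx": 0, "ty": 0, "tz": 0, "wx": 0, "wy": 0, "wz": 0},
    {"tx": 0, "ty": 0, "tz": 0, "wx": 0, "wy": 0, "wz": 0},
  ],
)

```text
time_s: 8.65
ee_pos: [568.1, 16.7, 93.3]
ee_rot: [-179.8, -0.9, -179.9]
force: [-17.5, -10.1, 9.0]
gripper_width: 0.4
gripper_force: 8.8
```

Emit:
move_arm(
  plan=[
    {"tx": 0.3, "ty": -0.2, "tz": 0, "wx": 0, "wy": 0, "wz": 0},
    {"tx": 0.3, "ty": -0.2, "tz": 0, "wx": 0, "wy": 0, "wz": 0},
    {"tx": 0.4, "ty": -0.5, "tz": 0, "wx": 0, "wy": 0, "wz": 0},
    {"tx": 0.5, "ty": -0.5, "tz": 0, "wx": 0, "wy": 0, "wz": 0},
    {"tx": 0, "ty": 0, "tz": 0, "wx": 0, "wy": 0, "wz": 0},
    {"tx": 0, "ty": 0, "tz": -1.0, "wx": 0, "wy": 0, "wz": 0},
    {"tx": 0, "ty": 0, "tz": -2.0, "wx": 0, "wy": 0, "wz": 0},
    {"tx": 0, "ty": 0, "tz": -2.5, "wx": 0, "wy": 0, "wz": 0},
    {"tx": 0, "ty": 0, "tz": -2.5, "wx": 0, "wy": 0, "wz": 0},
    {"tx": 0, "ty": 0, "tz": -2.5, "wx": 0, "wy": 0, "wz": 0},
    {"tx": 0, "ty": 0, "tz": -1.5, "wx": 0, "wy": 0, "wz": 0},
    {"tx": 0, "ty": 0, "tz": 0, "wx": 0, "wy": 0, "wz": 0},
  ],
)

```text
time_s: 9.65
ee_pos: [562.7, 5.2, 218.8]
ee_rot: [180.0, 0.6, -180.0]
force: [0.3, 0.1, 0.3]
gripper_width: 0.5
gripper_force: 0.0
```

```bash
python3 - <<'E'
from workcell import env, grab_frame
import cv2
f=grab_frame("side")["color"];g=grab_frame("top")["color"]
a=cv2.resize(f[150:350,180:380],None,fx=2,fy=2,interpolation=2);b=cv2.resize(g[170:260,170:260],(400,400),interpolation=2)
cv2.imwrite("pics/m3.png",cv2.hconcat([a,b])[:,:,::-1]);print(env.state()["ee_pos"],env.state()["force"],env.state()["time_s"])
E
```

```text
[560.21083047   5.16180538 214.46973091] [ 0.42026911  0.14993866 -0.64369565] 9.75
```

View pics/m3.png

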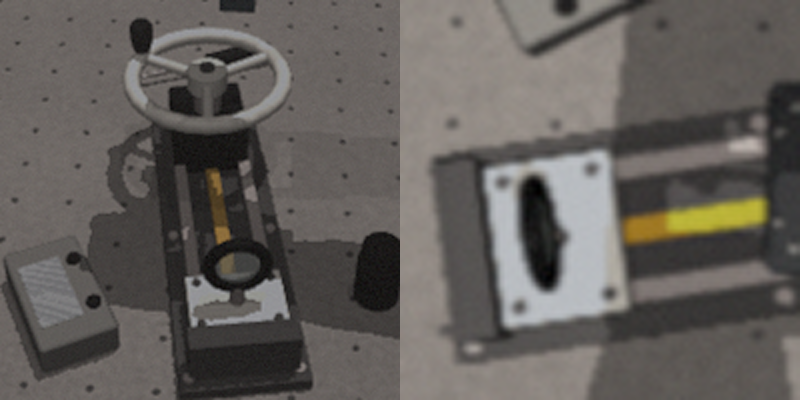

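The carriage stayed home, its plate edge still against the stop block. The wheel is free and the tool is clear.

```bash
python3 -c "
from workcell import env
print(env.job_done())"
```

```text
the job is handed in; nothing more can be done
None
```

I wound the carriage fully home against the end stop using only the handwheel, released the wheel, and handed the job in at about 10 s of the 48 s allowed; no verdict was returned.

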